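Roll the upside-down foam block onto its base

TASK

Two white packing foam blocks lie on the bench; one of them lies upside down, with its sample pocket hidden underneath. Roll that block over without lifting it off the bench, a quarter turn at a time, letting it settle on its long side on the way, until it lies flat with its pocket facing up, ready for a sample. Leave the other block where it is.

Things in the scene. Friction and masses are not known exactly. Their poses are not given: they have to be found in the camera images.
- down_block: The foam block to roll: white, rigid, about 60 g, 66 mm (x) by 150 mm (y) by 59 mm (z). Origin: centre of its plain base face, opposite the pocket; z points from base to pocket, so down at the start. It starts pocket down, 66 mm wide, 59 mm high, long axis within 18 degrees of world x. A quarter turn shifts its centre 62 mm sideways and leaves it 66 mm high, 59 mm wide.
- pocket (a point): Centre of the block's pocket face, 59 mm from its origin along z. To roll the block, push a long side with the fingertips while raising them, along the arc of the touched spot about the opposite bottom edge; a merely level push may make it skid. Past 45 to 50 degrees it falls onto the next face by itself.
- up_block: The other foam block, same size and look, but lying pocket up; to be left alone. Origin: centre of its underside, z up, y along its length. The two blocks lie left and right on the front of the bench, 0.27 to 0.49 m apart, either one on either side; the bench between them is clear.

How it is judged:
On the way:
1. the upside-down block has been rolled a quarter turn and lies on a long side on the bench (within 10 degrees) (angle between down_block's own z axis and vertical between 1.396 and 1.745 rad and height (world z) of down_block between 0.024 and 0.042 m), for 0.2 s.
At the end, for the whole second after the job is handed in: The block that was upside down lies flat on the bench with its pocket up (within 10 degrees), at rest; the other block is within 20 mm of where it was (angle between down_block's own z axis and vertical below 0.175 rad and height (world z) of down_block between -0.01 and 0.012 m and linear speed of down_block below 0.02 m/s and distance of up_block from where it was at the start of the episode below 0.02 m); the robot touches nothing.
It fails at once if the block is lifted off the bench (its base centre rises above 85 mm; rolling never brings it above 67 mm) (height (world z) of down_block above 0.085 m).
It fails at once if the other block is moved by more than 20 mm (distance of up_block from where it was at the start of the episode above 0.02 m).
It also fails if it takes over 48 s, if anything falls off the work surface, if the arm or the gripper's body presses on something with over 40 N, if the wrist force passes 120 N, or if a joint passes its speed limit or range.

ROBOT

A 7-joint arm with a two-finger parallel gripper is mounted at the origin on a cart in front of the work surface, level with it; the furniture and walls round the work are solid. World frame = base frame: x ahead of the robot, y to its left, z up, the work surface at z = 0. Lengths are in m, angles in rad, forces in N, time in s.
With the tool pointing down it reaches from about 0.425 to 0.975 m from the base axis. Payload 16.7 kg.
Tool frame: the origin (TCP) lies on the mounting face of the last link; the fingertips stand 173 mm ahead of it and the grasp point (between the pads) lies 155 mm ahead of it; z points along the fingers, y is the line along which they close (so a half turn about z gives the same grasp; the last joint's range is limited). The gripper opens to 85 mm and grips with 20 to 120 N. Pads are 22 mm wide; open, the fingers measure 114 mm over their backs; the gripper's body (76 mm by 85 mm) begins 54 mm behind the grasp point. The pads swing forward as they close: fully open they stand 13 mm farther back than shut.
Start: joints at [-1.405, 0.426, 0.074, 1.606, -0.034, 1.111, -0.067], TCP at [0.209, 0.642, 0.405] pointing down, gripper open.
Joint ranges: [-2.85, 2.85], [-0.5, 2.14], [-1.23, 1.37], [0.21, 2.46], [-1.02, 4.16], [0.16, 2.05], [-2.73, 2.73]. Speed limits (rad/s): [1.89, 1.89, 2.39, 2.39, 3.01, 3.01, 3.01].

INTERFACE

Orientations are given as a rotation vector (axis times angle).
In Python, from rig import arm, cams, workorder gives the robot as it stands. The module is installed in compiled form; this text tells all that it offers.
- The arm moves only by the tool move_arm, never from a script. Its argument "moves" is a list of rows, each a list of 7 numbers: the shift along the tool's x, y, z normalised to -1 to 1, where 1 is 0.1 m, then the turn, a rotation vector about the tool's x, y, z normalised to -1 to 1, where 1 is 90 degrees, then the gripper's target within -1 to 1 (shut at 1, half-way at 0, fully open at -1). In form: [[dx, dy, dz, rx, ry, rz, fingers], ...]. A call has 1 to 12 rows; each row is the pose to reach, as a shift and turn from the pose commanded when the call began, along the tool's axes at that moment; what a row does not reach only later rows make up. A row lasts 1/10 s, in which the tool goes at most 50 mm and 8.59 degrees, less where a joint would pass 70% of its speed; a pose out of reach is approached as far as the arm can. A call with a number of a shift or a turn outside -1 to 1 is refused whole. A call with a gripper value outside its range is refused whole. The fingers move at their own pace and stop on an object; "grip_force" is the grip in N (left out, the last holds). Time passes only in rows, so rows that repeat a pose let the fingers close. It gives the time, the measured TCP pose, the force, the opening and the grip force at its end, in the units of the state.
- arm.get_state(): the state, without advancing time (a new reading comes with each control period).
- cams.camera(name): name is "scene" or "top" or "wrist"; returns a dict with "image" (480x640x3 uint8, blue, green, red), "depth" (480x640 float32, m along the optical axis (not along the pixel's ray), 0 where there is no reading), "camera_matrix" (3x3 intrinsics, pixels), "eye" and "rotation" of the camera in the world. Camera axes: x right, y up, looking along -z (the intrinsics and any distortion apply to the point x, -y, -z); pixel columns grow to the right and rows downward; lengths in m; the calibration is good to about 2 mm. The wrist camera is an equidistant fisheye: a pixel r from the principal point sees the ray r / f radians off the axis. A picture is of the moment at which its call begins.
- workorder.sign_off(): hands the job in; it is judged then, once.
The state is a dict: "time": time; "q": joint angles; "qd": joint speeds; "tau": joint torques, N m; "tool_pos": TCP position; "ee_rot": TCP orientation; "contact_force": force on the tool from outside, world axes, zero at the start; "torque": the same for the moment, N m; "opening": finger opening in m; "finger_force": force on a finger pad.
Only numpy, scipy, OpenCV 4.12 (cv2) and the standard library are available. Lean on these libraries where they do the work, as an engineer would, in place of code of your own. Each camera call takes 0.05 s, during which the arm holds its last target. There are 200 camera calls.

## Working session

There is one attempt and no reset: what is moved stays moved. The work goes in short steps, Python scripts to look and compute and a tool call to move; the robot and the scene stay as the last step left them, time stands still between calls to the robot, and variables do not carry over. Pictures are saved under pics/ and viewed, at most 10 in all, crops included, and the job is handed in when it is done.

Besides the shell and the picture viewer there is one more tool, called after ">>>" by a JSON object that holds its "method" and its "body". move_arm: Moves the arm, as the interface text tells. Its arguments: {"type":"object","properties":{"moves":{"type":"array"},"grip_force":{"type":"number"}},"required":["moves"]}

```bash
mkdir -p pics; cat > h.py <<'E'
import numpy as np, cv2
from rig import arm, cams, workorder
def cloud(c):
    K=c["camera_matrix"]; d=c["depth"]; v,u=np.mgrid[:480,:640]
    p=np.stack([(u-K[0,2])/K[0,0]*d,-(v-K[1,2])/K[1,1]*d,-d],-1)
    return p@np.array(c["rotation"]).T+np.array(c["eye"])
E
python3 - <<'E'
from h import *
s=arm.get_state(); print({k:np.round(s[k],3).tolist() for k in s})
for n in("top","scene"):
    c=cams.camera(n); cv2.imwrite(f"pics/{n}0.png",c["image"]); P=cloud(c)
    print(n,c["eye"],c["camera_matrix"].tolist())
    m=((P[...,2]>.04)&(P[...,2]<.075)&(c["depth"]>0)&(c["image"].min(-1)>120)).astype(np.uint8)
    k,l,st,ce=cv2.connectedComponentsWithStats(m)
    for i in range(1,k):
        if st[i,4]>150:
            q=P[l==i]; print(ce[i].round(),st[i,4],cv2.minAreaRect((q[:,:2]*1000).astype(np.float32)),np.median(q[:,2]))
E
```

```text
{'time': 0.0, 'q': [-1.405, 0.427, 0.074, 1.607, -0.034, 1.111, -0.067], 'qd': [-0.0, 0.0, -0.0, 0.001, 0.0, 0.001, 0.001], 'tau': [-0.0, -94.982, 3.761, -46.353, 0.019, 0.01, 0.0], 'tool_pos': [0.209, 0.642, 0.404], 'ee_rot': [-0.493, -3.103, 0.002], 'contact_force': [-0.434, -0.528, 0.328], 'torque': [0.01, -0.01, 0.037], 'finger_force': 0.0, 'opening': 0.085}Traceback (most recent call last):
  File "<stdin>", line 4, in <module>
  File "h.py", line 6, in cloud
    return p@np.array(c["rotation"]).T+np.array(c["eye"])
           ~~~~~~~~~~~~~~~~~~~~~~~~~~~^~~~~~~~~~~~~~~~~~~
ValueError: operands could not be broadcast together with shapes (480,640) (3,)
```

```bash
sed -i 's/np.array(c\["rotation"\]).T/cv2.Rodrigues(np.array(c["rotation"],float))[0].T/' h.py
python3 - <<'E'
from h import *
for n in("top","scene"):
    c=cams.camera(n); cv2.imwrite(f"pics/{n}0.png",c["image"]); P=cloud(c)
    print(n,c["eye"],c["rotation"],c["camera_matrix"].tolist())
    m=((P[...,2]>.04)&(P[...,2]<.075)&(c["depth"]>0)&(c["image"].min(-1)>120)).astype(np.uint8)
    k,l,st,ce=cv2.connectedComponentsWithStats(m)
    for i in range(1,k):
        if st[i,4]>150:
            q=P[l==i]; print(ce[i].round(),st[i,4],cv2.minAreaRect((q[:,:2]*1000).astype(np.float32)),np.median(q[:,2]))
E
```

```text
top [ 0.42011082 -0.01075275  0.99017913] [ 0.04806307 -0.07372797 -1.55812219] [[557.9645055218728, 0.0, 325.52936618851356], [0.0, 557.9645055218728, 244.5252779115297], [0.0, 0.0, 1.0]]
[496.  30.] 212 ((873.8959350585938, -320.80755615234375), (56.02119827270508, 59.2142333984375), 89.7297592163086) 0.04469589483761427
[549.  29.] 518 ((880.2291259765625, -414.8043212890625), (33.170597076416016, 67.36100006103516), 26.02181053161621) 0.0466590702422624
[ 89. 143.] 237 ((661.275634765625, 380.09185791015625), (56.59730529785156, 57.08326721191406), 0.7640478610992432) 0.04450468019713061
[338. 145.] 284 ((666.0784912109375, -45.103126525878906), (31.58883285522461, 32.416839599609375), 15.878718376159668) 0.04432174919595633
[112. 179.] 571 ((601.3143920898438, 339.8916015625), (35.58936309814453, 66.89625549316406), 25.230520248413086) 0.041819399368573484
[442. 252.] 2942 ((486.43389892578125, -223.351318359375), (65.61664581298828, 150.22923278808594), 78.3729476928711) 0.05735864283768016
[240. 259.] 3536 ((467.3025817871094, 116.9379653930664), (66.40606689453125, 149.705154
[... 908 characters left out ...]
291139655155
[576. 193.] 514 ((1032.34814453125, -385.1181640625), (96.91993713378906, 57.298255920410156), 34.163002014160156) 0.052750102669900434
[255. 225.] 1666 ((464.595458984375, 116.43250274658203), (68.0049057006836, 150.1324462890625), 83.40003967285156) 0.0575621045568977
[436. 228.] 563 ((662.6266479492188, -182.06509399414062), (88.93602752685547, 36.50236129760742), 83.19478607177734) 0.058633923513475794
[576. 222.] 162 ((879.7647705078125, -414.4774169921875), (33.50722122192383, 65.60440063476562), 26.405229568481445) 0.04599067170611826
[412. 283.] 2466 ((483.4930725097656, -223.19003295898438), (66.94577026367188, 152.97950744628906), 79.37703704833984) 0.05691228528162781
```

View pics/top0.png

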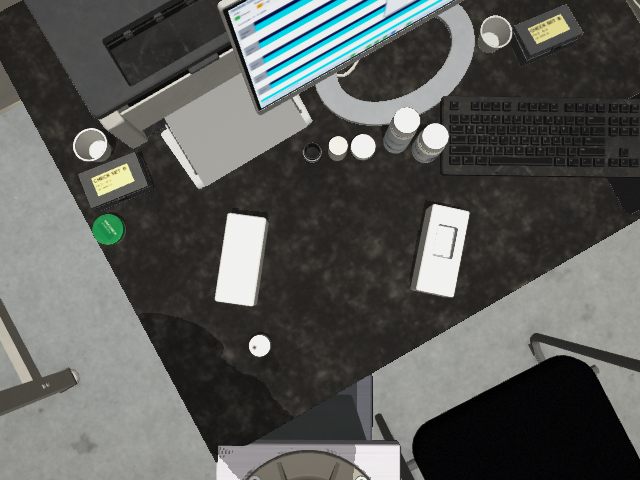

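View pics/scene0.png

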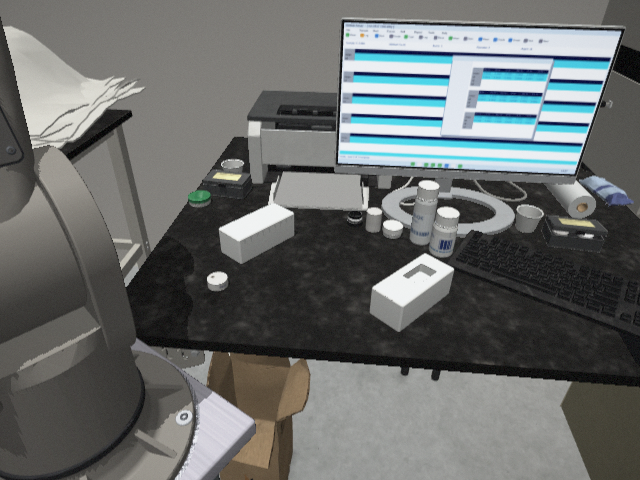

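>>> {"method": "move_arm", "body": {"moves": [[-1, -0.8, 0, 0, 0, 0.88, -1], [-1, -0.8, 0, 0, 0, 0.88, -1], [-1, -0.8, 0, 0, 0, 0.88, -1], [-1, -0.8, 0, 0, 0, 0.88, -1], [-1, -0.8, 0, 0, 0, 0.88, -1], [-1, -0.8, 0, 0, 0, 0.88, -1], [-1, -0.8, 0, 0, 0, 0.88, -1], [-1, -0.8, 0, 0, 0, 0.88, -1], [-1, -0.8, 0, 0, 0, 0.88, -1], [-1, -0.8, 0, 0, 0, 0.88, -1]]}}

```text
time: 1.15
tool_pos: [0.2792, 0.5348, 0.4045]
ee_rot: [2.363, 2.07, -0.001]
contact_force: [-0.0, 0.3, -0.0]
opening: 0.0851
finger_force: 0.0
```

>>> {"method": "move_arm", "body": {"moves": [[-1, 0.8, 0, 0, 0, 0, -1], [-1, 0.8, 0, 0, 0, 0, -1], [-1, 0.8, 0, 0, 0, 0, -1]]}}

```text
time: 1.45
tool_pos: [0.3479, 0.4222, 0.4046]
ee_rot: [2.359, 2.073, -0.001]
contact_force: [-0.1, 0.4, -0.6]
opening: 0.0856
finger_force: 0.0
```

>>> {"method": "move_arm", "body": {"moves": [[-1, 0.8, 0, 0, 0, 0, -1], [-1, 0.8, 0, 0, 0, 0, -1], [-1, 0.8, 0, 0, 0, 0, -1]]}}

```text
time: 1.75
tool_pos: [0.4144, 0.3126, 0.4048]
ee_rot: [2.36, 2.073, -0.0]
contact_force: [0.1, 0.2, -0.4]
opening: 0.0854
finger_force: 0.0
```

>>> {"method": "move_arm", "body": {"moves": [[-0.8, 0.8, 0.9, 0, 0, 0, -1], [-0.8, 0.8, 0.9, 0, 0, 0, -1], [-0.8, 0.8, 0.9, 0, 0, 0, -1], [-0.8, 0.8, 0.9, 0, 0, 0, -1], [-0.8, 0.8, 0.9, 0, 0, 0, -1], [-0.8, 0.8, 0.9, 0, 0, 0, -1]]}}

```text
time: 2.35
tool_pos: [0.4819, 0.2275, 0.3151]
ee_rot: [-2.356, -2.078, -0.001]
contact_force: [-0.2, 0.1, 0.7]
opening: 0.0854
finger_force: 0.0
```

>>> {"method": "move_arm", "body": {"moves": [[0, 0, 1, 0, 0, 0, -1], [-0.4, 0, 1, 0, 0, 0, -1], [-0.4, 0, 1, 0, 0, 0, -1], [-0.4, 0, 1, 0, 0, 0, -1]]}}

```text
time: 2.75
tool_pos: [0.4764, 0.1866, 0.214]
ee_rot: [-2.357, -2.076, 0.003]
contact_force: [1.1, 0.9, -0.2]
opening: 0.0855
finger_force: 0.0
```

```bash
python3 - <<'E'
from h import *
c=cams.camera("scene"); cv2.imwrite("pics/s1.png",cv2.resize(c["image"][100:300,160:400],None,fx=3,fy=3))
c=cams.camera("top"); cv2.imwrite("pics/t1.png",cv2.resize(c["image"][180:340,120:320],None,fx=3,fy=3))
E
```

```text
(no output)
```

View pics/s1.png

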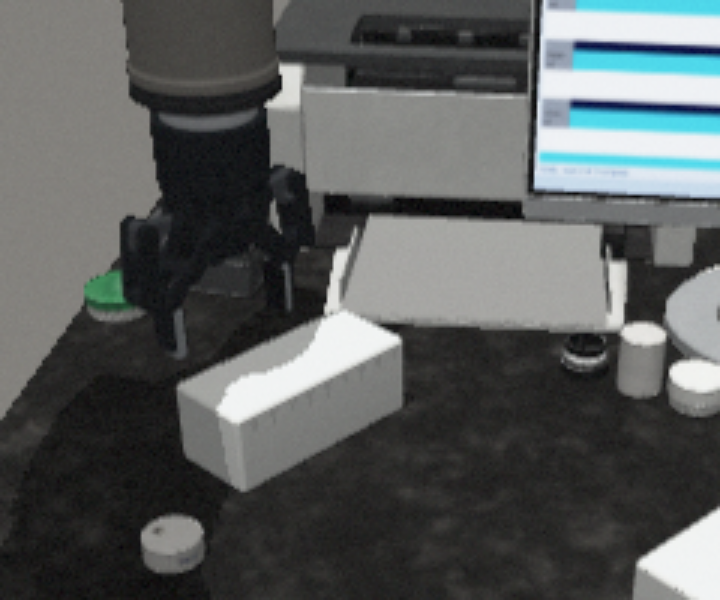

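```bash
python3 - <<'E'
from h import *
c=cams.camera("scene"); P=cloud(c)
for v in range(208,220): print(v,[P[v,u].round(3).tolist() for u in (218,220,222)])
for v in range(192,206,2): print(v,[P[v,u].round(3).tolist() for u in (254,256)])
E
```

```text
208 [[0.428, 0.186, 0.08], [0.43, 0.183, 0.08], [0.529, 0.29, 0.0]]
209 [[0.427, 0.186, 0.078], [0.43, 0.183, 0.078], [0.526, 0.287, -0.0]]
210 [[0.428, 0.188, 0.075], [0.429, 0.183, 0.076], [0.52, 0.28, 0.002]]
211 [[0.426, 0.185, 0.074], [0.432, 0.186, 0.071], [0.517, 0.278, 0.001]]
212 [[0.428, 0.188, 0.07], [0.43, 0.184, 0.07], [0.516, 0.276, 0.0]]
213 [[0.428, 0.189, 0.067], [0.43, 0.185, 0.068], [0.434, 0.183, 0.067]]
214 [[0.426, 0.187, 0.066], [0.426, 0.181, 0.068], [0.434, 0.184, 0.064]]
215 [[0.426, 0.187, 0.064], [0.429, 0.184, 0.064], [0.434, 0.184, 0.062]]
216 [[0.428, 0.189, 0.06], [0.429, 0.185, 0.061], [0.433, 0.184, 0.06]]
217 [[0.429, 0.192, 0.056], [0.428, 0.184, 0.06], [0.5, 0.26, -0.0]]
218 [[0.492, 0.265, -0.001], [0.492, 0.259, 0.001], [0.496, 0.257, -0.0]]
219 [[0.488, 0.261, -0.001], [0.491, 0.258, -0.001], [0.493, 0.253, 0.0]]
192 [[0.519, 0.171, 0.084], [0.531, 0.177, 0.077]]
194 [[0.521, 0.174, 0.077], [0.526, 0.173, 0.075]]
196 [[0.519, 0.173, 0.074], [0.525, 0.172, 0.071]]
198 [[0.518, 0.172, 0.07], [0.524, 0.172, 0.067]]
200 [[0.52, 0.174, 0.063], [0.524, 0.172, 0.062]]
202 [[0.519, 0.174, 0.059], [0.6, 0.246, 0.0]]
204 [[0.59, 0.243, 0.0], [0.594, 0.24, -0.001]]
```

>>> {"method": "move_arm", "body": {"moves": [[-0.1, 0, 0.13, 0, 0, 0, -1], [-0.24, 0, 0.13, 0, 0, 0, -1], [-0.24, 0, 0.13, 0, 0, 0, -1]]}}

```text
time: 3.2
tool_pos: [0.4741, 0.162, 0.2027]
ee_rot: [2.358, 2.075, 0.001]
contact_force: [0.6, -0.0, 0.2]
opening: 0.0855
finger_force: 0.0
```

>>> {"method": "move_arm", "body": {"moves": [[-0.04, 0, 0, 0, 0, 0, -1], [-0.09, 0, -0.055, 0, 0, 0, -1], [-0.135, 0, -0.11, 0, 0, 0, -1], [-0.18, 0, -0.155, 0, 0, 0, -1], [-0.235, 0, -0.2, 0, 0, 0, -1], [-0.29, 0, -0.24, 0, 0, 0, -1], [-0.35, 0, -0.275, 0, 0, 0, -1], [-0.35, 0, -0.275, 0, 0, 0, -1]]}}

```text
time: 4.0
tool_pos: [0.4696, 0.1276, 0.2297]
ee_rot: [2.358, 2.075, 0.0]
contact_force: [0.0, 0.7, -0.1]
opening: 0.0858
finger_force: 0.2
```

```bash
python3 - <<'E'
from h import *
c=cams.camera("scene"); cv2.imwrite("pics/s2.png",cv2.resize(c["image"][140:300,180:420],None,fx=3,fy=3))
E
```

```text
(no output)
```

View pics/s2.png

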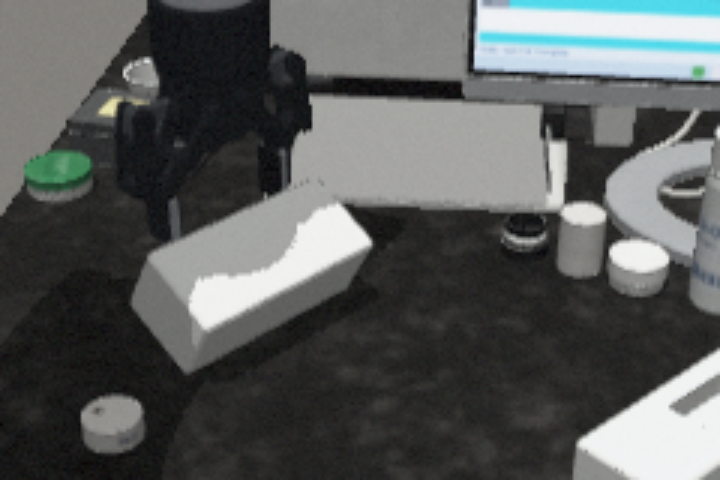

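The block is tilted about 30° on its right edge (its lower edge is near crop pixel (190,370)) and the fingers still hold it. I'll continue along the arc.

>>> {"method": "move_arm", "body": {"moves": [[-0.06, 0, -0.03, 0, 0, 0, -1], [-0.13, 0, -0.055, 0, 0, 0, -1], [-0.2, 0, -0.07, 0, 0, 0, -1], [-0.27, 0, -0.085, 0, 0, 0, -1], [-0.34, 0, -0.09, 0, 0, 0, -1], [-0.4, 0, -0.1, 0, 0, 0, -1], [-0.4, 0, -0.1, 0, 0, 0, -1], [-0.2, 0, -0.6, 0, 0, 0, -1], [0.3, 0, -0.6, 0, 0, 0, -1], [0.8, 0, -0.6, 0, 0, 0, -1], [0.8, 0, -0.6, 0, 0, 0, -1]]}}

```text
time: 5.15
tool_pos: [0.4797, 0.2146, 0.2895]
ee_rot: [-2.349, -2.085, -0.004]
contact_force: [0.3, -0.7, -0.5]
opening: 0.0851
finger_force: 0.0
```

```bash
cat > m.py <<'E'
from h import *
for n in("top","scene"):
    c=cams.camera(n); cv2.imwrite(f"pics/{n}_{arm.get_state()['time']:.2f}.png",c["image"]); P=cloud(c)
    m=((P[...,2]>.045)&(P[...,2]<.075)&(c["depth"]>0)&(c["image"].min(-1)>90)).astype(np.uint8)
    k,l,st,ce=cv2.connectedComponentsWithStats(m)
    for i in range(1,k):
        q=P[l==i]
        if st[i,4]>150 and np.median(q[:,0])<.58 and abs(np.median(q[:,1]))<.35:
            print(n,cv2.minAreaRect((q[:,:2]*1000).astype(np.float32)),np.median(q[:,2]))
E
python3 m.py; ls pics
```

```text
top ((486.3123779296875, -223.003662109375), (66.1624526977539, 149.89791870117188), 78.87342071533203) 0.057528856226470915
top ((458.8149719238281, 53.042598724365234), (58.33638000488281, 149.74560546875), 82.76782989501953) 0.06519611237878042
scene ((456.178466796875, 52.087493896484375), (59.81290054321289, 151.265380859375), 82.95524597167969) 0.06473923927762332
scene ((484.02398681640625, -223.16383361816406), (66.27625274658203, 151.5428466796875), 78.7080078125) 0.05702594013727649
s1.png
s2.png
scene0.png
scene_5.25.png
t1.png
top0.png
top_5.20.png
```

>>> {"method": "move_arm", "body": {"moves": [[-0.2, 0, 0.75, 0, 0, 0, -1], [-0.5, 0, 0.75, 0, 0, 0, -1], [-0.9, 0, 0.75, 0, 0, 0, -1], [-1, 0, 0.75, 0, 0, 0, -1], [-1, 0, 0.75, 0, 0, 0, -1]]}}

```text
time: 5.75
tool_pos: [0.4668, 0.1059, 0.2142]
ee_rot: [2.362, 2.071, -0.002]
contact_force: [0.1, 0.6, 0.3]
opening: 0.0853
finger_force: 0.0
```

>>> {"method": "move_arm", "body": {"moves": [[-0.1, 0, 0, 0, 0, 0, -1], [-0.17, 0, 0, 0, 0, 0, -1], [-0.22, 0, -0.05, 0, 0, 0, -1], [-0.275, 0, -0.095, 0, 0, 0, -1], [-0.33, 0, -0.135, 0, 0, 0, -1], [-0.39, 0, -0.17, 0, 0, 0, -1], [-0.45, 0, -0.2, 0, 0, 0, -1], [-0.52, 0, -0.225, 0, 0, 0, -1], [-0.52, 0, -0.225, 0, 0, 0, -1]]}}

```text
time: 6.65
tool_pos: [0.4605, 0.0561, 0.237]
ee_rot: [2.358, 2.075, 0.0]
contact_force: [1.5, -0.5, 0.6]
opening: 0.0855
finger_force: 0.1
```

```bash
python3 - <<'E'
from h import *
c=cams.camera("scene"); cv2.imwrite("pics/s3.png",cv2.resize(c["image"][140:300,180:420],None,fx=3,fy=3))
E
```

```text
(no output)
```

View pics/s3.png

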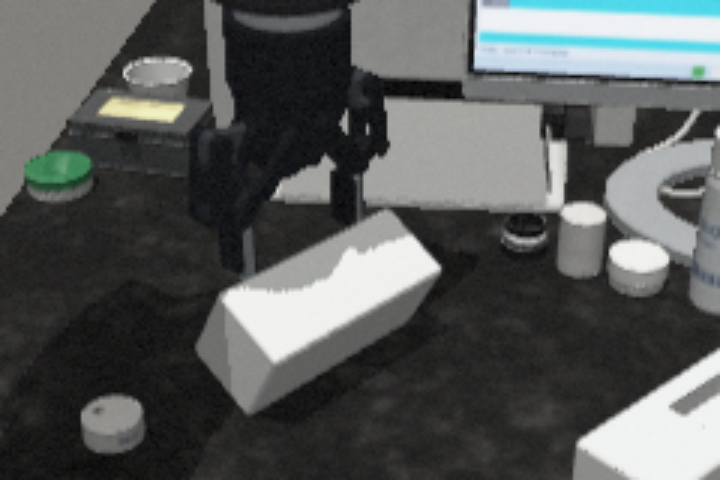

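The block is tilted about 30° again, with its pivot edge near crop pixel (245,410) and the fingers on the upper rim. I'll finish the arc and retreat.

>>> {"method": "move_arm", "body": {"moves": [[-0.07, 0, -0.02, 0, 0, 0, -1], [-0.14, 0, -0.03, 0, 0, 0, -1], [-0.21, 0, -0.035, 0, 0, 0, -1], [-0.28, 0, -0.04, 0, 0, 0, -1], [-0.34, 0, -0.05, 0, 0, 0, -1], [-0.34, 0, -0.05, 0, 0, 0, -1], [-0.2, 0, -0.5, 0, 0, 0, -1], [0.3, 0, -0.8, 0, 0, 0, -1], [0.8, 0, -0.8, 0, 0, 0, -1], [1, 0, -0.8, 0, 0, 0, -1], [1, 0, -0.8, 0, 0, 0, -1]]}}

```text
time: 7.8
tool_pos: [0.4732, 0.1607, 0.3169]
ee_rot: [-2.351, -2.083, -0.002]
contact_force: [0.1, -1.3, 0.6]
opening: 0.0853
finger_force: 0.0
```

```bash
python3 m.py; cp pics/scene_[78]*.png pics/final.png
```

```text
top ((486.45989990234375, -223.18161010742188), (66.29222106933594, 150.4056396484375), 78.69776916503906) 0.05758888433247522
top ((450.576416015625, -10.562187194824219), (65.41694641113281, 149.59542846679688), 82.83236694335938) 0.05747323695374307
scene ((447.92578125, -11.402828216552734), (67.54651641845703, 150.28448486328125), 83.2225570678711) 0.05712609459974849
scene ((484.3188781738281, -223.26144409179688), (66.9423599243164, 152.7149658203125), 78.78450775146484) 0.05703871754244416
```

View pics/final.png

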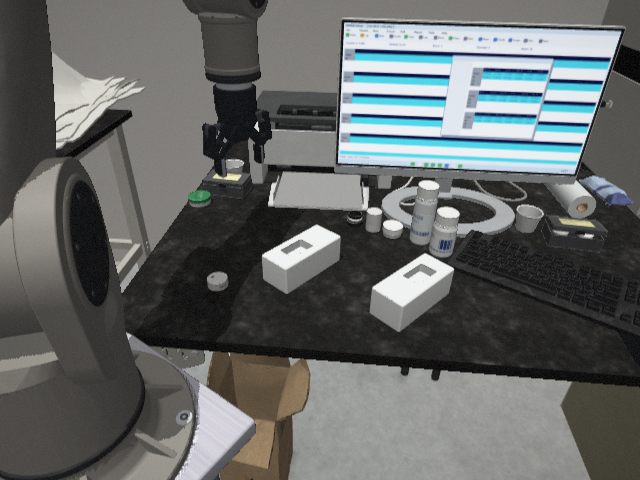

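The rolled block now lies flat with its pocket up at pixel (297,248). The other block is unmoved at (412,283), and the gripper is clear of both.

```bash
python3 -c "
from rig import workorder
print(workorder.sign_off())"
```

```text
the job is handed in; nothing more can be done
None
```

The upside-down block was rolled over in two quarter turns and now lies flat with its pocket up; the other block did not move, and the job was handed in with the gripper clear (no verdict was shown at hand-in).

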